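Check-weigh two product cartons by hand and present the full one to the code reader

TASK

The two green cartons look alike, but one is full and the other is short of parts: lift them in turn, feeling which is heavier, and set each down (not dropped) flat in its own bay of the tray with its white end towards the tray's yellow rim. When both lie in the tray, take the heavier one out again, leaving the lighter one in its bay, and finish while holding it in the gripper, level and still, centred about 6 cm above the reader's window (underside to glass), without letting it go. Leave the other things on the bench where they are.

Things in the scene. Friction and masses are not known exactly. Their poses are not given: they have to be found in the camera images.
- carton_a: One of two look-alike closed rigid cartons, 100 x 55 x 50 mm (x, y, z), green, 27 mm at the +x end white, yellow label on top. Either may be the full one: 0.17 to 0.44 kg, the full one at least 0.15 kg heavier, told only by lifting; contents central, may rattle 1 to 2 mm. Loose, upright on the table. Origin: centre of its underside; x along the length to the white end, z up.
- carton_b: One of two look-alike closed rigid cartons, 100 x 55 x 50 mm (x, y, z), green, 27 mm at the +x end white, yellow label on top. Either may be the full one: 0.17 to 0.44 kg, the full one at least 0.15 kg heavier, told only by lifting; contents central, may rattle 1 to 2 mm. Loose, upright on the table. Origin: centre of its underside; x along the length to the white end, z up.
- carton_a_white_end (a point): Centre of the white end face of carton_a, 50 mm along +x from its origin and 25 mm up.
- carton_b_white_end (a point): Centre of the white end face of carton_b, 50 mm along +x from its origin and 25 mm up.
- tray: Fixed grey tray, 136 x 174 mm, two open bays side by side, floor 5 mm thick, walls 18 mm high. The end at +x has a broad yellow rim (18 mm), the other walls are black. Each bay is 112 mm (tray x) by 67 mm (tray y), 28 mm apart. Origin: on the table under the midpoint between the bays; z up.
- bay_left (a point): Centre of the floor of the bay on the tray's +y side (5 mm above the table).
- bay_right (a point): Centre of the floor of the bay on the tray's -y side (5 mm above the table).
- reader: Fixed upward-looking code reader: blue block 90 x 90 x 45 mm with a round green glass window in a white ring on its top. Origin: centre of its underside.
- window (a point): Centre of the reader's window, on its top face 45 mm above the table.
- segment_1: Bystander, to be left where it is: loose dark steel segment, 40 x 16 x 12 mm. Origin: underside.
- segment_2: Bystander, to be left where it is: loose dark steel segment, 40 x 16 x 12 mm. Origin: underside.
- segment_3: Bystander, to be left where it is: loose dark steel segment, 40 x 16 x 12 mm. Origin: underside.
- tape_roll: Bystander, to be left where it is: clear tape roll lying flat, 90 mm across, 24 mm high. Origin: underside.
- brush: Bystander, to be left where it is: hand brush lying on the table. Origin: underside.
- jar: Bystander, to be left where it is: white jar with green cap, 60 mm across, 80 mm high. Origin: underside.
- cup: Bystander, to be left where it is: blue mug, 72 mm across, 85 mm high. Origin: underside.
Things that resemble listed ones, but are neither listed nor needed, are in the scene too. Leave any orange or pink look-alike of the carton_a alone.

How it is judged:
On the way, in this order (a step that is already met when the one before it is completed fails the run):
1. one carton lies flat and released in a tray bay, white end towards the yellow rim (((x of carton_a in the frame of tray between -0.012 and 0.012 m and y of carton_a in the frame of tray between -0.06 and 0.06 m and z of carton_a in the frame of tray below 0.009 m and angle between carton_a's own z axis and vertical below 0.06 rad and x of carton_a_white_end in the frame of tray above 0.035 m and contact force between the fingers and carton_a below 0.1 N) or (x of carton_b in the frame of tray between -0.012 and 0.012 m and y of carton_b in the frame of tray between -0.06 and 0.06 m and z of carton_b in the frame of tray below 0.009 m and angle between carton_b's own z axis and vertical below 0.06 rad and x of carton_b_white_end in the frame of tray above 0.035 m and contact force between the fingers and carton_b below 0.1 N))), for 0.2 s.
2. both cartons lie flat and released in the two bays, white ends towards the yellow rim (x of carton_a in the frame of tray between -0.012 and 0.012 m and y of carton_a in the frame of tray between -0.06 and 0.06 m and z of each of carton_a, carton_b in the frame of tray below 0.009 m and angle between each of carton_a, carton_b's own z axis and vertical below 0.06 rad and x of each of carton_a_white_end, carton_b_white_end in the frame of tray above 0.035 m and contact force between the fingers and carton_a below 0.1 N and x of carton_b in the frame of tray between -0.012 and 0.012 m and y of carton_b in the frame of tray between -0.06 and 0.06 m and contact force between the fingers and carton_b below 0.1 N), for 0.2 s.
At the end, for the whole second after the job is handed in: Lighter carton flat and released in a bay (pressing under 2.7 N), within 12 mm of centre lengthwise, white end to the yellow rim; heavier one gripped, still, level within 0.17 rad, centred within 25 mm over the window, underside 30 to 90 mm above it, touching nothing but the fingers (((x of carton_b in the frame of tray between -0.012 and 0.012 m and y of carton_b in the frame of tray between -0.06 and 0.06 m and z of carton_b in the frame of tray below 0.009 m and angle between carton_b's own z axis and vertical below 0.06 rad and x of carton_b_white_end in the frame of tray above 0.035 m and contact force between each of the fingers, carton_a and carton_b below 0.1 N and contact force between carton_b and tray between 0.8 and 2.7 N and linear speed of each of carton_b, carton_a below 0.03 m/s and horizontal distance between carton_a and window below 0.025 m and z of carton_a in the frame of window between 0.03 and 0.09 m and angle between carton_a's own z axis and vertical below 0.17 rad and contact force between the fingers and carton_a above 2 N and contact force between carton_a and reader below 0.1 N and contact force between carton_a and tray below 0.1 N) or (x of carton_a in the frame of tray between -0.012 and 0.012 m and y of carton_a in the frame of tray between -0.06 and 0.06 m and z of carton_a in the frame of tray below 0.009 m and angle between carton_a's own z axis and vertical below 0.06 rad and x of carton_a_white_end in the frame of tray above 0.035 m and contact force between each of the fingers, carton_b and carton_a below 0.1 N and contact force between carton_a and tray between 0.8 and 2.7 N and linear speed of each of carton_a, carton_b below 0.03 m/s and horizontal distance between carton_b and window below 0.025 m and z of carton_b in the frame of window between 0.03 and 0.09 m and angle between carton_b's own z axis and vertical below 0.17 rad and contact force between the fingers and carton_b above 2 N and contact force between carton_b and reader below 0.1 N and contact force between carton_b and tray below 0.1 N))); the arm keeps its last pose, push and grip.
It fails at once if a bystander is moved more than 25 mm (distance of any of segment_1, segment_2, segment_3, tape_roll, brush, jar, cup from where it was at the start of the episode above 0.025 m).
It fails at once if a carton is dropped (faster than 0.7 m/s while not in the fingers) ((contact force between the fingers and carton_a below 0.05 N and linear speed of carton_a above 0.7 m/s) or (contact force between the fingers and carton_b below 0.05 N and linear speed of carton_b above 0.7 m/s)).
It also fails if it takes over 72 s, if anything falls off the work surface, if the arm or the gripper's body presses on something with over 40 N, if the wrist force passes 120 N, or if a joint passes its speed limit or range.

ROBOT

A 6-joint arm with a two-finger parallel gripper is mounted at the origin on the work surface. World frame = base frame: x ahead of the robot, y to its left, z up, the work surface at z = 0. Lengths are in m, angles in rad, forces in N, time in s.
With the tool pointing down it reaches from about 0.3 to 0.85 m from the base axis. Payload 4.2 kg.
Tool frame: the origin (TCP) lies midway between the tips of the shut fingers; the grasp point (between the pads) lies 19 mm behind it (grip_depth is the z of the grasp point in the tool frame, in m); z points along the fingers, y is the line along which they close (so a half turn about z gives the same grasp; the last joint's range is limited). The gripper opens to 91 mm and grips with 3 to 60 N. Pads are 32 mm wide; open, the fingers measure 118 mm over their backs; the gripper's body (76 mm by 178 mm) begins 60 mm behind the grasp point.
Start: joints at [-1.166, 0.32, 1.565, -0, 1.257, -0.02], TCP at [0.237, -0.524, 0.214] pointing down, gripper open.
Joint ranges: [-3.11, 3.11], [-0.84, 2.01], [0.21, 2.61], [-1.34, 4.49], [0.05, 2.63], [-2.56, 2.56]. Speed limits (rad/s): [2.57, 2.57, 3.14, 3.14, 3.14, 3.14].

INTERFACE

Orientations are given as a rotation vector (axis times angle).
In Python, from rig import state, read_camera, get_calibration, close_job, spot_in, masks_of, spot_point, grip_depth gives the robot as it stands.
- The arm moves only by the tool step_arm, never from a script. Its argument "commands" is a list of rows, each a list of 3 entries, a list of its own where there are three numbers: the finger opening in mm, from 0 to 91.2, then the shift along the tool's x, y, z each as a share of 0.5 m, from -1 to 1, then the turn about the tool's z as a share of pi rad, from -1 to 1. In form: [[gripper, [dx, dy, dz], yaw], ...]. A call has 1 to 10 rows; each row is the pose to reach, as a shift and turn from the pose commanded when the call began, along the tool's axes at that moment, turning the shorter way round; what a row does not reach only later rows make up. A row lasts 1/10 s, in which the tool goes at most 50 mm and 8.59 degrees, less where a joint would pass 70% of its speed; a pose out of reach is approached as far as the arm can. A call with a number of a shift or a turn outside -1 to 1 is refused whole. A call with a gripper value outside its range is refused whole. The fingers move at their own pace and stop on an object; "force" is the grip in N (left out, the last holds). Time passes only in rows, so rows that repeat a pose let the fingers close. It gives the time, the measured TCP pose, the force, the opening and the grip force at its end, in the units of the state.
- state(): the state, without advancing time (a new reading comes with each control period).
- read_camera(name): name is "scene" or "top" or "wrist"; returns (picture, depth): 480x640x3 uint8, blue, green, red; 480x640 float32, m along the optical axis (not along the pixel's ray), 0 where there is no reading.
- get_calibration(name): a dict with "fov_y" (degrees; the focal length in pixels is half the picture's height over the tangent of half this angle, whatever the lens; pixels are square), "cx", "cy" (the principal point, pixels), "pose" (4x4, takes a point from camera to world coordinates). Camera axes: x right, y down, z forward; pixel columns grow to the right and rows downward; lengths in m; the calibration is good to about 2 mm. A picture is of the moment at which its call begins: read the wrist's pose just before it. get_calibration takes no time and is no camera call; for the wrist camera it gives the pose at the moment of the call.
- close_job(): hands the job in; it is judged then, once.
Trained networks look in the newest picture that a camera, given by its name, has taken for a name from the list of things; names that differ only in an ending like _2 or _b are one class to them, and where a whole thing is asked for, a point or a joint stands for the part that bears it (a point fixed in the world has none). Each returns a list of dicts, best first, with "score" (0 to 1); they miss things now and then, are a little off and sometimes report something else, mostly with a low value. They report only what shows in the picture. A call takes as long as a camera call. They do not tell look-alikes from the thing itself.
- spot_in(camera, label): "point" ([column, row] in pixels, amid what is visible of it).
- masks_of(camera, label): "region" (480x640 bool, what is visible of it) and "point" ([column, row] in pixels, amid what is visible of it).
- spot_point(camera, label): "point" ([column, row] in pixels: a listed point, or the origin of a listed thing).
The state is a dict: "clock": time; "qpos": joint angles; "joint_velocities": joint speeds; "effort": joint torques, N m; "tcp_pos": TCP position; "tcp_rot": TCP orientation; "force": force on the tool from outside, world axes, zero at the start; "torque": the same for the moment, N m; "grip_width": opening from 0.0 (shut) to 1.0 (fully open); "grip_force": force on a finger pad.
Only numpy, scipy, OpenCV 4.12 (cv2) and the standard library are available. Lean on these libraries where they do the work, as an engineer would, in place of code of your own. Each camera call takes 0.05 s, during which the arm holds its last target. There are 200 camera calls.

## Working session

There is one attempt and no reset: what is moved stays moved. The work goes in short steps, Python scripts to look and compute and a tool call to move; the robot and the scene stay as the last step left them, time stands still between calls to the robot, and variables do not carry over. Pictures are saved under pics/ and viewed, at most 10 in all, crops included, and the job is handed in when it is done.

Besides the shell and the picture viewer there is one more tool, called after "Call:" as a command line: name --argument value ..., lists and objects as JSON in quotes. step_arm: Moves the arm, as the interface text tells. Shift numbers are shares of 0.5 m and turn numbers shares of pi rad, none past 1 either way. Its arguments: {"type":"object","properties":{"commands":{"type":"array"},"force":{"type":"number"}},"required":["commands"]}

```bash
mkdir -p pics; cat > h.py <<'E'
import numpy as np,cv2
from rig import *
def cam(n):
    c=get_calibration(n); im,d=read_camera(n); return c,im,d
def world(c,d,u,v):
    f=240/np.tan(np.radians(c["fov_y"])/2); u=np.asarray(u,float);v=np.asarray(v,float)
    P=np.stack([(u-c["cx"])/f*d,(v-c["cy"])/f*d,d,np.ones_like(d)],-1)
    return (P@np.array(c["pose"]).T)[...,:3]
def cloud(c,d):
    v,u=np.mgrid[:480,:640]; return world(c,d,u,v)
E
python3 - <<'E'
from h import *
print(state())
for n in ("top","scene"):
    c,im,d=cam(n); cv2.imwrite(f"pics/{n}0.png",im); W=cloud(c,d)
    print(n,c["fov_y"],np.round(c["pose"],3).tolist())
    for l in ("carton_a","tray","reader","jar","cup","tape_roll","brush","segment_1"):
        for r in masks_of(n,l):
            m=r["region"]&(d>0)
            if m.sum()<5: continue
            p=W[m]; print(l,round(r["score"],2),np.round(r["point"]),m.sum(),np.round(np.median(p,0),3),"z95",round(np.percentile(p[:,2],95),3))
E
```

```text
{'clock': 0.0, 'qpos': array([-1.16603063e+00,  3.20289493e-01,  1.56572518e+00, -1.93990184e-05,
        1.25739259e+00, -1.99727821e-02]), 'joint_velocities': array([ 2.05715431e-03,  1.42047660e-04,  4.51775864e-04, -1.79645783e-04,
       -9.34357675e-04,  9.76911793e-05]), 'effort': array([-2.47981377e-03, -4.12464809e+01, -2.31975585e+01,  7.25321355e-02,
        4.56847355e-02, -1.60244390e-04]), 'tcp_pos': array([ 0.23674811, -0.52341802,  0.21310376]), 'tcp_rot': array([-3.06927481e+00, -6.61808427e-01,  5.73145472e-04]), 'force': array([ 0.22453424,  0.23427033, -0.12586338]), 'torque': array([-0.03437518,  0.02166053, -0.03003134]), 'grip_force': 0.0, 'grip_width': 1.0023792376296545}
top 56.48481663778057 [[-0.002, -0.983, 0.185, 0.295], [-1.0, 0.002, 0.0, -0.033], [-0.001, -0.185, -0.983, 1.228], [0.0, 0.0, 0.0, 1.0]]
carton_a 0.91 [329. 247.] 850 [ 0.482 -0.053  0.05 ] z95 0.054
carton_a 0.79 [401. 242.] 886 [ 0.49  -0.259  0.05 ] z95 0.054
carton_a 0.74 [362. 294.] 849 [ 0.35  -0.145  0.05 ] z95 0.054
carton_a 0.66 [292. 295.] 787 [0.353 0.04  0.05 ] z95 0.054
carton_a
[... 1074 characters left out ...]
[ 0.499 -0.277  0.048] z95 0.051
carton_a 0.59 [404. 181.] 635 [0.591 0.361 0.05 ] z95 0.081
carton_a 0.17 [354. 211.] 2113 [0.513 0.212 0.009] z95 0.019
tray 0.63 [354. 210.] 2178 [0.512 0.212 0.009] z95 0.019
reader 0.72 [380. 281.] 1928 [ 0.679 -0.047  0.043] z95 0.046
jar 0.83 [405. 183.] 625 [0.591 0.361 0.048] z95 0.081
tape_roll 0.72 [412. 230.] 628 [0.67  0.203 0.017] z95 0.025
tape_roll 0.68 [296. 261.] 1311 [ 0.495 -0.07   0.047] z95 0.051
brush 0.9 [361. 177.] 582 [0.454 0.401 0.016] z95 0.02
segment_1 0.65 [324. 363.] 245 [ 0.664 -0.275  0.012] z95 0.015
segment_1 0.53 [344. 340.] 226 [ 0.674 -0.211  0.012] z95 0.015
segment_1 0.51 [178. 378.] 238 [ 0.453 -0.425  0.012] z95 0.015
```

```bash
python3 - <<'E'
import cv2
im=cv2.imread("pics/top0.png"); cv2.imwrite("pics/c0.png",cv2.resize(im[150:340,140:500],None,fx=2.2,fy=2.2,interpolation=cv2.INTER_CUBIC))
E
```

```text
(no output)
```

View pics/c0.png

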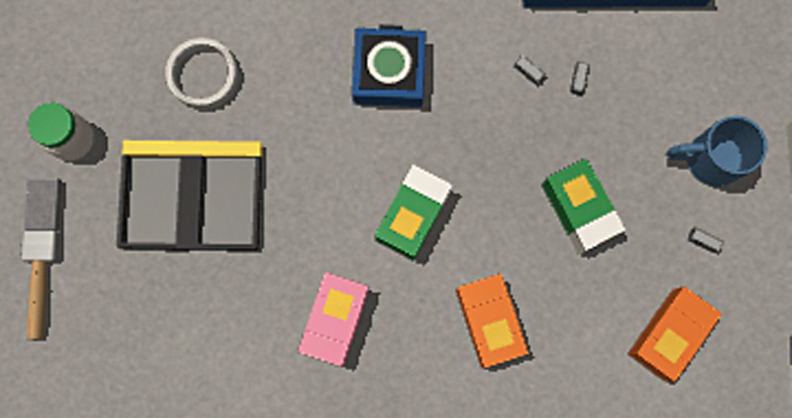

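The crop shows five carton-shaped objects. The two greens with white ends, at top (329,247) and (401,242), match the description. The pink one (292,295) and the oranges (362,294) and (443,304) are decoys. The tray's yellow rim points to +x, which is up in the image.

```bash
cat >> h.py <<'E'
def fit(P):  # robust rectangle of xy points -> centre, size(long,short), angle of long side
    r=cv2.minAreaRect((P[:,:2]*1000).astype(np.float32)); b=cv2.boxPoints(r)
    e=b[1]-b[0],b[2]-b[1]; k=int(np.linalg.norm(e[1])>np.linalg.norm(e[0]))
    return np.array(r[0])/1000,np.linalg.norm(e[k]),np.linalg.norm(e[1-k]),np.arctan2(e[k][1],e[k][0])
def cartons(n="top"):
    c,im,d=cam(n); W=cloud(c,d); hsv=cv2.cvtColor(im,cv2.COLOR_BGR2HSV); out=[]
    for r in masks_of(n,"carton_a"):
        m=r["region"]&(abs(W[...,2]-np.percentile(W[r["region"]][:,2],80))<.006)
        h=hsv[...,0];s=hsv[...,1]; g=m&(h>50)&(h<75)&(s>100); w=m&(s<50)&(hsv[...,2]>150)
        if g.sum()<60 or w.sum()<40: continue
        C,L,S,a=fit(W[m]); dv=np.median(W[w],0)-np.median(W[g],0)
        if dv[:2]@[np.cos(a),np.sin(a)]<0: a+=np.pi
        a=(a+np.pi)%(2*np.pi)-np.pi
        out.append((C,L,S,a)); print(n,"carton",np.round(C,4),round(L,1),round(S,1),"yaw",round(a,3),"ztop",round(float(np.median(W[m][:,2])),4), np.round(r["point"]))
    return c,im,d,W,hsv
E
python3 - <<'E'
from h import *
for n in ("top","scene"):
    c,im,d,W,hsv=cartons(n)
    for r in masks_of(n,"tray")[:1]:
        m=r["region"]; p=W[m]; p=p[p[:,2]>.012]; print("tray walls",fit(p),np.median(p[:,2]))
        y=m&(abs(hsv[...,0]-27)<8)&(hsv[...,1]>120); print("rim",fit(W[y]),np.median(W[y],0))
    for r in masks_of(n,"reader")[:1]:
        p=W[r["region"]]; p=p[abs(p[:,2]-.046)<.005]; print("reader",fit(p))
    for l in("window","bay_left","bay_right","tray"):
        for r in spot_point(n,l)[:2]:
            z={"window":.045,"tray":0}.get(l,.005); u,v=r["point"]
            a,b=world(c,np.array(1.),u,v),np.array(c["pose"])[:3,3]; t=(z-b[2])/(a-b)[2]; print(l,round(r["score"],2),np.round(b+t*(a-b),4))
from scipy.spatial.transform import Rotation as R
print(R.from_rotvec(state()["tcp_rot"]).as_matrix().round(3),grip_depth)
E
```

```text
top carton [ 0.4913 -0.2631] 100.1 57.0 yaw -2.685 ztop 0.0508 [402. 244.]
top carton [ 0.4843 -0.0537] 100.8 55.1 yaw -0.492 ztop 0.0504 [328. 246.]
tray walls (array([0.46522903, 0.12505982]), np.float32(427.246), np.float32(183.36502), np.float32(1.1545026)) 0.01817755957435674
rim (array([0.56214636, 0.14055338]), np.float32(2.1072602), np.float32(0.0), np.float32(2.9323077)) [0.56214639 0.14055338 0.01743127]
reader (array([ 0.67155731, -0.02420576]), np.float32(91.43146), np.float32(88.99524), np.float32(-0.04580108))
window 0.73 [0.4227 0.3925 0.045 ]
window 0.68 [ 0.6737 -0.0253  0.045 ]
bay_left 0.57 [0.4982 0.2786 0.005 ]
bay_left 0.46 [ 0.4834 -0.0494  0.005 ]
bay_right 0.62 [0.5056 0.1756 0.005 ]
bay_right 0.46 [ 0.6779 -0.0233  0.005 ]
tray 0.97 [0.4992 0.2253 0.    ]
scene carton [ 0.4914 -0.2653] 100.4 58.3 yaw -2.684 ztop 0.0496 [247. 319.]
scene carton [ 0.4852 -0.0573] 101.3 56.9 yaw -0.487 ztop 0.0497 [294. 260.]
tray walls (array([ 0.64496228, -0.23386298]), np.float32(1166.204), np.float32(178.83473), np.float32(-1.2823848)) 0.017271180909923356
rim (array([0.49038745, 0.21758282]), np.float32(166.72061), np.float32(88.2447), np.float32(-1.4519441)) [0.51813351 0.16835533 0.0122955 ]
reader (array([ 0.67274432, -0.02660819]), np.float32(93.21278), np.float32(90.10976), np.float32(1.5332534))
window 0.71 [ 0.6716 -0.024   0.045 ]
bay_left 0.96 [0.5039 0.277  0.005 ]
bay_right 0.94 [0.5077 0.1776 0.005 ]
tray 0.6 [0.5029 0.2291 0.    ]
[[ 0.911  0.412  0.   ]
 [ 0.412 -0.911 -0.   ]
 [-0.     0.    -1.   ]] -0.0188
```

```bash
python3 - <<'E'
from h import *
c,im,d=cam("top");W=cloud(c,d);hsv=cv2.cvtColor(im,cv2.COLOR_BGR2HSV)
box=(W[...,0]>.42)&(W[...,0]<.6)&(W[...,1]>.11)&(W[...,1]<.335)&(d>0)
m=(box&(W[...,2]>.0145)&(W[...,2]<.022)).astype(np.uint8)
n,l,s,_=cv2.connectedComponentsWithStats(m); k=1+s[1:,4].argmax(); P=W[l==k]; print(s[k],fit(P),np.median(P[:,2]))
y=box&(abs(hsv[...,0]-27)<8)&(hsv[...,1]>120); print(y.sum(),fit(W[y]))
# line of rim by PCA
q=W[y][:,:2]; v=np.linalg.svd(q-q.mean(0))[2][0]; print("rim pca",q.mean(0),np.arctan2(v[1],v[0]))
f=box&(W[...,2]>.002)&(W[...,2]<.009)&(hsv[...,2]>110)
f=f.astype(np.uint8)
n,l,s,_=cv2.connectedComponentsWithStats(f)
for k in range(1,n):
    if s[k,4]>300: print("floor",s[k],fit(W[l==k]))
E
```

```text
[ 193  214   66   50 1052] (array([0.51055835, 0.22589503]), np.float32(174.75592), np.float32(137.1194), np.float32(1.55543)) 0.01814271309025617
2 (array([0.56173291, 0.14028519]), np.float32(1.7402035), np.float32(0.0), np.float32(2.691827))
rim pca [0.56173287 0.14028518] 2.6918389405767758
floor [198 222  24  39 723] (array([0.50506998, 0.27289407]), np.float32(107.69219), np.float32(61.045494), np.float32(-0.021182377))
floor [232 222  24  39 748] (array([0.50435153, 0.17797449]), np.float32(108.22382), np.float32(62.010693), np.float32(-0.012205211))
```

```bash
cat >> h.py <<'E'
from scipy.spatial.transform import Rotation as R
def go(x,y,z,psi,s=None):
    s=s or state(); A=R.from_rotvec(s["tcp_rot"]); p=np.array(s["tcp_pos"])
    sh=A.inv().apply(np.array([x,y,z])-p)/.5
    ax=A.as_matrix()[:,0]; cur=np.arctan2(ax[1],ax[0]); dp=(psi-cur+np.pi)%(2*np.pi)-np.pi
    print("t",round(s["clock"],2),"psi",round(cur,3),"shift",np.round(sh,4),"yaw",round(-dp/np.pi,4),"dist",round(np.linalg.norm(sh)*.5,3))
E
python3 -c "
from h import *
go(.4913,-.264,.15,.457)"
```

```text
t 1.75 psi 0.425 shift [ 0.6777 -0.264   0.1279] yaw -0.0102 dist 0.369
```

Call:
step_arm --commands '[[91,[0.678,-0.264,0.128],-0.01],[91,[0.678,-0.264,0.128],-0.01],[91,[0.678,-0.264,0.128],-0.01],[91,[0.678,-0.264,0.128],-0.01],[91,[0.678,-0.264,0.128],-0.01],[91,[0.678,-0.264,0.128],-0.01],[91,[0.678,-0.264,0.128],-0.01],[91,[0.678,-0.264,0.128],-0.01],[91,[0.678,-0.264,0.128],-0.01],[91,[0.678,-0.264,0.128],-0.01]]' --force 25

```text
clock: 2.75
tcp_pos: [0.4913, -0.264, 0.1499]
tcp_rot: [3.059, 0.712, -0.001]
force: [0.5, 0.1, -0.6]
grip_width: 1.001
grip_force: 0.0
```

```bash
python3 -c "
from h import *
print(state()['tcp_pos'])
c,im,d,W,h=cartons('wrist'); cv2.imwrite('pics/w1.png',im)
go(.4913,-.264,.0205,.457)"
```

```text
[ 0.49131968 -0.26397705  0.14994457]
wrist carton [ 0.4828 -0.0542] 101.2 56.2 yaw -0.49 ztop 0.0489 [ 66. 118.]
t 2.85 psi 0.455 shift [ 0.0017 -0.0013  0.2595] yaw -0.0006 dist 0.13
```

Call:
step_arm --commands '[[91,[0.002,-0.001,0.1],0],[91,[0.002,-0.001,0.18],0],[91,[0.002,-0.001,0.22],0],[91,[0.002,-0.001,0.25],0],[91,[0.002,-0.001,0.26],0],[40,[0.002,-0.001,0.26],0],[40,[0.002,-0.001,0.26],0],[40,[0.002,-0.001,0.26],0],[40,[0.002,-0.001,0.26],0],[40,[0.002,-0.001,0.26],0]]' --force 25

```text
clock: 3.85
tcp_pos: [0.4925, -0.2632, 0.0206]
tcp_rot: [3.059, 0.71, 0.001]
force: [0.1, -0.1, -0.2]
grip_width: 0.602
grip_force: 25.0
```

```bash
python3 -c "
from h import *
s=state();print(s['grip_width']*91.2,s['grip_force'],s['force'],s['tcp_pos'])"
```

```text
54.93900985988568 24.99094784259796 [ 0.05920888 -0.10964256 -0.20564053] [ 0.49245624 -0.2631763   0.02063132]
```

Gripped at 55 mm. Next, lift and hold still to weigh it.

Call:
step_arm --commands '[[40,[0,0,-0.02],0],[40,[0,0,-0.08],0],[40,[0,0,-0.14],0],[40,[0,0,-0.17],0],[40,[0,0,-0.18],0],[40,[0,0,-0.18],0],[40,[0,0,-0.18],0],[40,[0,0,-0.18],0],[40,[0,0,-0.18],0]]'

```text
clock: 4.75
tcp_pos: [0.4916, -0.2628, 0.109]
tcp_rot: [-3.059, -0.71, 0.002]
force: [0.2, -0.9, -1.6]
grip_width: 0.601
grip_force: 25.0
```

```bash
python3 -c "
from h import *
F=[]
for i in range(6):
    F.append(state()['force'][2]); read_camera('wrist')
print(np.round(F,2),np.mean(F)); s=state(); print(s['grip_width']*91.2,s['torque'])
go(.4913-.0,.0,.13,1.9); go(.5037,.178,.13,3.126)"
```

```text
[-1.61 -1.78 -2.33 -1.74 -0.66 -1.83] -1.6584918971472284
54.861732308079326 [-0.08161565 -0.0098663   0.01068301]
t 5.05 psi 0.456 shift [ 0.2303 -0.4729 -0.0404] yaw -0.4596 dist 0.264
t 5.05 psi 0.456 shift [ 0.4094 -0.7816 -0.0404] yaw -0.8498 dist 0.442
```

```bash
python3 -c "
from h import *
go(.5053,.273,.15,3.126)"
```

```text
t 5.05 psi 0.456 shift [ 0.496  -0.9507 -0.0804] yaw -0.8498 dist 0.538
```

Call:
step_arm --commands '[[40,[0.01,-0.02,-0.04],-0.02],[40,[0.05,-0.08,-0.08],-0.06],[40,[0.1,-0.18,-0.08],-0.11],[40,[0.15,-0.28,-0.08],-0.15],[40,[0.2,-0.38,-0.08],-0.2],[40,[0.25,-0.48,-0.08],-0.25],[40,[0.3,-0.57,-0.08],-0.29],[40,[0.35,-0.66,-0.08],-0.34],[40,[0.39,-0.75,-0.08],-0.38],[40,[0.43,-0.83,-0.08],-0.43]]'

```text
clock: 6.05
tcp_pos: [0.502, 0.1859, 0.1501]
tcp_rot: [1.945, 2.466, 0.0]
force: [0.8, -0.1, -2.0]
grip_width: 0.599
grip_force: 25.0
```

```bash
python3 -c "
from h import *
go(.5053,.273,.15,3.126)"
```

```text
t 6.05 psi 1.806 shift [0.1679 0.0471 0.0002] yaw -0.4201 dist 0.087
```

Call:
step_arm --commands '[[40,[0.08,0.02,0],-0.05],[40,[0.12,0.04,0],-0.1],[40,[0.15,0.047,0],-0.14],[40,[0.168,0.047,0],-0.19],[40,[0.168,0.047,0],-0.24],[40,[0.168,0.047,0],-0.28],[40,[0.168,0.047,0],-0.33],[40,[0.168,0.047,0],-0.38],[40,[0.168,0.047,0],-0.42],[40,[0.168,0.047,0],-0.42]]'

```text
clock: 7.05
tcp_pos: [0.506, 0.2709, 0.1499]
tcp_rot: [-0.035, -3.141, 0.0]
force: [-1.1, -0.6, -2.7]
grip_width: 0.603
grip_force: 25.0
```

```bash
python3 -c "
from h import *
cartons('top')
go(.5053,.273,.0255,3.126); print(state()['force'])"
```

```text
top carton [ 0.4844 -0.0536] 100.5 55.1 yaw -0.494 ztop 0.0505 [330. 247.]
t 7.15 psi 3.117 shift [0.0016 0.0041 0.2488] yaw -0.003 dist 0.124
[ 0.05295466  0.57350936 -2.03525874]
```

Call:
step_arm --commands '[[40,[0.0016,0.004,0.05],-0.003],[40,[0.0016,0.004,0.12],-0.003],[40,[0.0016,0.004,0.17],-0.003],[40,[0.0016,0.004,0.2],-0.003],[40,[0.0016,0.004,0.22],-0.003],[40,[0.0016,0.004,0.235],-0.003],[40,[0.0016,0.004,0.243],-0.003],[40,[0.0016,0.004,0.248],-0.003],[40,[0.0016,0.004,0.248],-0.003]]'

```text
clock: 8.05
tcp_pos: [0.5056, 0.273, 0.0262]
tcp_rot: [0.02, 3.141, 0.0]
force: [-0.1, -0.1, -1.2]
grip_width: 0.603
grip_force: 25.0
```

```bash
python3 -c "
from h import *
F=[]
for i in range(3):
    F.append(state()['force']); read_camera('wrist')
print(np.round(F,2)); print(state()['tcp_pos'])"
```

```text
[[-0.11 -0.13 -1.16]
 [-0.75 -0.88 -2.02]
 [ 0.1   0.31 -0.92]]
[0.50572013 0.27312851 0.026524  ]
```

Call:
step_arm --commands '[[40,[0,0,0.001],0],[40,[0,0,0.002],0],[40,[0,0,0.003],0],[40,[0,0,0.003],0]]'

```text
clock: 8.6
tcp_pos: [0.5056, 0.2731, 0.0256]
tcp_rot: [0.02, 3.141, 0.001]
force: [-0.3, -1.0, 6.5]
grip_width: 0.601
grip_force: 25.0
```

```bash
python3 -c "
from h import *
F=[]
for i in range(3):
    F.append(state()['force']); read_camera('wrist')
print(np.round(F,2)); print(state()['tcp_pos'])"
```

```text
[[-0.26 -1.    6.49]
 [-0.62 -0.87  5.63]
 [-1.15 -0.91  6.26]]
[0.5056222  0.27305767 0.02560064]
```

Seated, with an upward reaction of 6 N. Release it and retreat.

Call:
step_arm --commands '[[70,[0,0,0],0],[75,[0,0,0],0],[75,[0,0,0],0],[75,[0,0,-0.01],0],[75,[0,0,-0.06],0],[80,[0,0,-0.14],0],[91,[0,0,-0.22],0],[91,[0,0,-0.26],0],[91,[0,0,-0.26],0]]'

```text
clock: 9.65
tcp_pos: [0.5073, 0.274, 0.1583]
tcp_rot: [0.02, 3.134, 0.006]
force: [0.9, 0.2, -0.4]
grip_width: 1.001
grip_force: 0.0
```

```bash
python3 -c "
from h import *
F=[]
for i in range(3): F.append(state()['force'][2]); cartons('top')
print(F)
go(.4844,-.0545,.15,2.649)"
```

```text
top carton [ 0.4844 -0.0537] 101.0 55.0 yaw -0.492 ztop 0.0506 [328. 244.]
top carton [ 0.4843 -0.0538] 100.5 54.9 yaw -0.489 ztop 0.0506 [328. 246.]
top carton [ 0.4847 -0.0538] 100.6 55.1 yaw -0.494 ztop 0.0505 [329. 245.]
[np.float64(-0.4052755036302823), np.float64(-0.4185385791878217), np.float64(-0.9217877901362034)]
t 9.95 psi 3.129 shift [ 0.032  -0.6545  0.0068] yaw 0.1528 dist 0.328
```

Call:
step_arm --commands '[[91,[0.032,-0.6545,0.007],0.153],[91,[0.032,-0.6545,0.007],0.153],[91,[0.032,-0.6545,0.007],0.153],[91,[0.032,-0.6545,0.007],0.153],[91,[0.032,-0.6545,0.007],0.153],[91,[0.032,-0.6545,0.007],0.153],[91,[0.032,-0.6545,0.007],0.153],[91,[0.032,-0.6545,0.007],0.153],[91,[0.032,-0.6545,0.007],0.153],[91,[0.032,-0.6545,0.007],0.153]]'

```text
clock: 10.95
tcp_pos: [0.485, -0.0531, 0.1505]
tcp_rot: [-0.766, -3.046, -0.0]
force: [0.1, -0.2, 0.6]
grip_width: 1.0
grip_force: 0.0
```

```bash
python3 -c "
from h import *
cartons('top')
go(.4844,-.0545,.0205,2.649)"
```

```text
top carton [0.5095 0.2732] 99.3 55.2 yaw -0.02 ztop 0.0554 [205. 236.]
t 11.05 psi 2.65 shift [-0.0003 -0.0036  0.2604] yaw 0.0003 dist 0.13
```

Call:
step_arm --commands '[[91,[0,-0.003,0.1],0],[91,[0,-0.003,0.18],0],[91,[0,-0.003,0.22],0],[91,[0,-0.003,0.25],0],[91,[0,-0.003,0.26],0],[40,[0,-0.003,0.26],0],[40,[0,-0.003,0.26],0],[40,[0,-0.003,0.26],0],[40,[0,-0.003,0.26],0],[40,[0,-0.003,0.26],0]]'

```text
clock: 12.05
tcp_pos: [0.4848, -0.0555, 0.0215]
tcp_rot: [0.767, 3.045, -0.0]
force: [-1.3, 1.3, -0.5]
grip_width: 0.604
grip_force: 25.0
```

Call:
step_arm --commands '[[40,[0,0,-0.02],0],[40,[0,0,-0.08],0],[40,[0,0,-0.14],0],[40,[0,0,-0.2],0],[40,[0,0,-0.24],0],[40,[0,0,-0.26],0],[40,[0,0,-0.26],0],[40,[0,0,-0.26],0],[40,[0,0,-0.26],0]]'

```text
clock: 12.95
tcp_pos: [0.4834, -0.0552, 0.1495]
tcp_rot: [-0.766, -3.043, 0.001]
force: [0.9, 1.1, -4.1]
grip_width: 0.603
grip_force: 25.0
```

```bash
python3 -c "
from h import *
F=[]
for i in range(6):
    F.append(state()['force'][2]); read_camera('wrist')
print(np.round(F,2),np.mean(F)); s=state(); print(s['grip_width']*91.2,s['torque'],s['tcp_pos'])
go(.503,.178,.15,3.126)"
```

```text
[-4.11 -5.3  -4.59 -4.49 -4.1  -3.82] -4.402692396203367
54.88838839414107 [ 0.04847703 -0.15713152 -0.03181547] [ 0.48429347 -0.05537038  0.15050135]
t 13.25 psi 2.648 shift [0.1881 0.4288 0.001 ] yaw -0.1521 dist 0.234
```

The second carton weighs about 4.4 N against about 1.7 N for the first, so it is the heavy one.

Call:
step_arm --commands '[[40,[0.01,0.03,0],-0.02],[40,[0.04,0.09,0],-0.05],[40,[0.075,0.17,0],-0.1],[40,[0.11,0.25,0],-0.14],[40,[0.14,0.32,0],-0.152],[40,[0.165,0.37,0],-0.152],[40,[0.18,0.41,0],-0.152],[40,[0.188,0.429,0],-0.152],[40,[0.188,0.429,0],-0.152],[40,[0.188,0.429,0],-0.152]]'

```text
clock: 14.25
tcp_pos: [0.503, 0.1772, 0.1507]
tcp_rot: [-0.025, -3.141, 0.002]
force: [0.7, -0.4, -5.1]
grip_width: 0.602
grip_force: 25.0
```

```bash
python3 -c "
from h import *
go(.503,.178,.027,3.126)"
```

```text
t 14.25 psi 3.126 shift [-2.000e-04  1.900e-03  2.474e-01] yaw -0.0 dist 0.124
```

Call:
step_arm --commands '[[40,[0,0.001,0.05],0],[40,[0,0.001,0.12],0],[40,[0,0.001,0.17],0],[40,[0,0.001,0.2],0],[40,[0,0.001,0.22],0],[40,[0,0.001,0.235],0],[40,[0,0.001,0.243],0],[40,[0,0.001,0.247],0],[40,[0,0.001,0.247],0]]'

```text
clock: 15.15
tcp_pos: [0.5036, 0.1785, 0.0278]
tcp_rot: [0.025, 3.141, 0.0]
force: [0.3, 0.2, -4.3]
grip_width: 0.607
grip_force: 25.0
```

Call:
step_arm --commands '[[40,[0,0,0.001],0],[40,[0,0,0.002],0],[40,[0,0,0.002],0]]'

```text
clock: 15.45
tcp_pos: [0.5034, 0.1786, 0.0267]
tcp_rot: [0.025, 3.141, 0.0]
force: [-0.2, 0.3, -3.5]
grip_width: 0.605
grip_force: 25.0
```

Call:
step_arm --commands '[[40,[0,0,0.001],0],[40,[0,0,0.002],0],[40,[0,0,0.003],0],[40,[0,0,0.003],0]]'

```text
clock: 15.85
tcp_pos: [0.5034, 0.1786, 0.0265]
tcp_rot: [0.025, 3.141, 0.0]
force: [-3.5, -1.5, 8.3]
grip_width: 0.602
grip_force: 25.0
```

Call:
step_arm --commands '[[70,[0,0,0],0],[75,[0,0,0],0],[75,[0,0,0],0],[75,[0,0,-0.01],0],[75,[0,0,-0.06],0],[75,[0,0,-0.14],0],[75,[0,-0.1,-0.22],0],[75,[0,-0.2,-0.25],0],[75,[0,-0.3,-0.25],0],[75,[0,-0.3,-0.25],0]]'

```text
clock: 16.85
tcp_pos: [0.5011, 0.0251, 0.1514]
tcp_rot: [0.03, 3.139, -0.002]
force: [0.5, 0.8, -0.8]
grip_width: 0.824
grip_force: 0.0
```

```bash
python3 -c "
from h import *
c,im,d,W,h=cartons('top'); cv2.imwrite('pics/t2.png',cv2.resize(im[190:310,170:350],None,fx=4,fy=4))
s=state(); print(s['tcp_pos'])"
```

```text
top carton [0.5028 0.1894] 101.2 35.0 yaw -0.038 ztop 0.0554 [238. 238.]
top carton [0.5097 0.2735] 99.1 57.0 yaw -0.006 ztop 0.0553 [205. 235.]
[0.50093432 0.02697417 0.15035614]
```

View pics/t2.png

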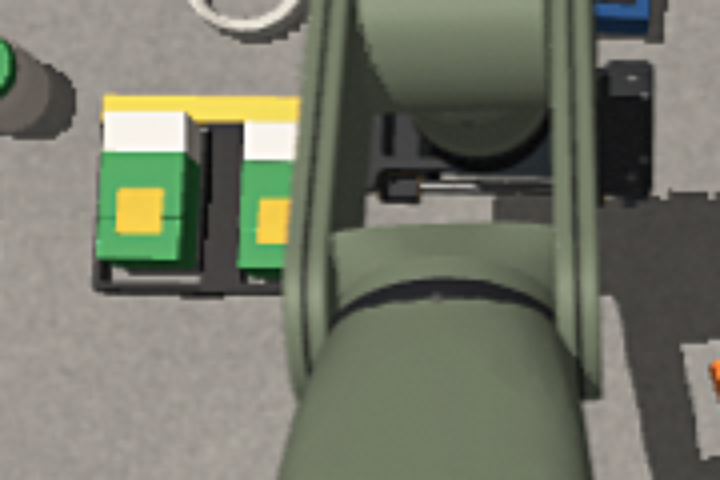

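The crop shows both cartons flat in their bays (tops at 55 mm), with white ends at the yellow rim (about 145,130 and 270,140). The arm hides part of the right one. Now I'll take the heavy right one again.

```bash
python3 -c "
from h import *
go(.5033,.1782,.15,3.126)"
```

```text
t 16.95 psi 3.122 shift [0.0012 0.3025 0.0007] yaw -0.0012 dist 0.151
```

Call:
step_arm --commands '[[82,[0,0.1,0],0],[82,[0,0.2,0],0],[82,[0.001,0.28,0],0],[82,[0.001,0.302,0],0],[82,[0.001,0.302,0],0],[82,[0.001,0.302,0.08],0],[82,[0.001,0.302,0.15],0]]'

```text
clock: 17.65
tcp_pos: [0.5029, 0.1792, 0.0744]
tcp_rot: [0.025, 3.14, 0.0]
force: [0.1, -0.2, 0.1]
grip_width: 0.899
grip_force: 0.0
```

```bash
python3 -c "
from h import *
go(.5033,.1785,.0265,3.126)"
```

```text
t 17.65 psi 3.126 shift [-0.0007 -0.0013  0.0958] yaw -0.0 dist 0.048
```

Call:
step_arm --commands '[[82,[0,-0.001,0.05],0],[82,[0,-0.001,0.08],0],[82,[0,-0.001,0.094],0],[82,[0,-0.001,0.094],0],[40,[0,-0.001,0.094],0],[40,[0,-0.001,0.094],0],[40,[0,-0.001,0.094],0],[40,[0,-0.001,0.094],0],[40,[0,-0.001,0.094],0]]'

```text
clock: 18.55
tcp_pos: [0.5032, 0.179, 0.0286]
tcp_rot: [0.024, 3.14, 0.0]
force: [0.5, -0.8, 4.1]
grip_width: 0.6
grip_force: 25.0
```

Call:
step_arm --commands '[[40,[0,0,-0.02],0],[40,[0,0,-0.08],0],[40,[0,0,-0.14],0],[40,[0,0,-0.2],0],[40,[0,0,-0.25],0],[40,[0,0,-0.27],0],[40,[0,0,-0.27],0],[40,[0,0,-0.27],0]]'

```text
clock: 19.35
tcp_pos: [0.5017, 0.1787, 0.1616]
tcp_rot: [-0.025, -3.139, 0.001]
force: [-0.1, 0.7, -4.3]
grip_width: 0.598
grip_force: 25.0
```

```bash
python3 -c "
from h import *
print(state()['force'])
go(.672,-.025,.155,3.126)"
```

```text
[-0.13551055  0.73606965 -4.30728064]
t 19.35 psi 3.126 shift [-0.347  -0.4021  0.0127] yaw -0.0001 dist 0.266
```

Call:
step_arm --commands '[[40,[-0.02,-0.02,0],0],[40,[-0.07,-0.08,0],0],[40,[-0.13,-0.15,0],0],[40,[-0.19,-0.22,0],0],[40,[-0.25,-0.29,0],0],[40,[-0.3,-0.35,0.013],0],[40,[-0.33,-0.385,0.03],0],[40,[-0.345,-0.4,0.05],0],[40,[-0.347,-0.402,0.062],0],[40,[-0.347,-0.402,0.066],0]]'

```text
clock: 20.35
tcp_pos: [0.6714, -0.0235, 0.128]
tcp_rot: [-0.024, -3.137, -0.001]
force: [0.1, 0.1, -4.0]
grip_width: 0.604
grip_force: 25.0
```

Call:
step_arm --commands '[[40,[0,0,0],0],[40,[0,0,0],0],[40,[0,0,0],0],[40,[0,0,0],0],[40,[0,0,0],0]]'

```text
clock: 20.85
tcp_pos: [0.6731, -0.0244, 0.1304]
tcp_rot: [0.024, 3.141, -0.0]
force: [-0.1, 0.2, -4.7]
grip_width: 0.601
grip_force: 25.0
```

```bash
python3 -c "
from h import *
cartons('top'); c,im,d,W,h=cartons('scene'); cv2.imwrite('pics/s3.png',im)
go(.672,-.025,.1286,3.126); s=state(); print(s['joint_velocities'].round(3),s['force'],s['grip_force'])"
```

```text
top carton [0.5096 0.2729] 99.6 56.2 yaw -0.033 ztop 0.0553 [207. 238.]
scene carton [ 0.6724 -0.0271] 100.1 57.5 yaw 0.006 ztop 0.156 [391. 243.]
t 21.05 psi 3.126 shift [ 0.0021 -0.0006  0.0029] yaw -0.0001 dist 0.002
[-0.002 -0.     0.001  0.     0.001  0.002] [ 0.69108667 -0.43245363 -3.52191192] 24.99951034784317
```

View pics/s3.png

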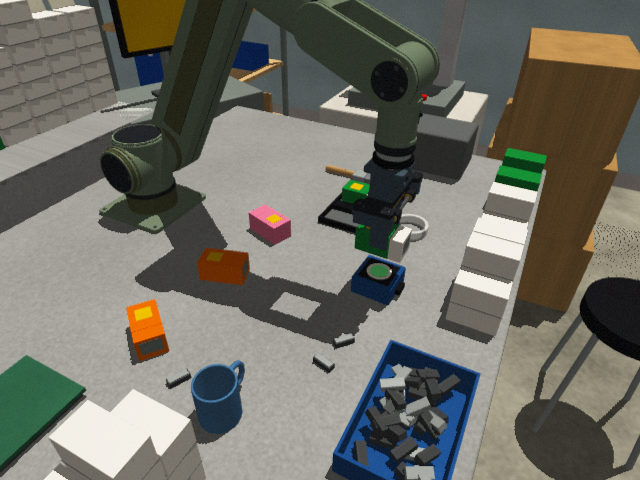

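The scene view shows the heavy carton held level above the reader at (380,245). Its top is at 0.156 m, so the underside is about 61 mm over the glass. The lighter one is still in its bay at (355,190), and nothing else has moved.

```bash
python3 -c "
from rig import *
print(close_job())"
```

```text
the job is handed in; nothing more can be done
None
```

The job is handed in with the heavier carton (about 4.4 N, against about 1.7 N) held level about 61 mm above the reader window and the lighter one flat in the left bay, white end to the yellow rim; no verdict came back.

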